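# Sort three lidded tins on a go/no-go height gauge

### The job

Check the height of the three sample tins on the gauge: slide each one gently along its lane, away from you, until the green gate or the red bar stops it, or, if it fits under both, until it is well over half way under the red bar. Only when all three have been tried, slide the one that passed green but stopped at red sideways along the bar until it is wholly on the blue pad, and leave the other two where the gauge left them. Keep the tins flat on the plate, neither lifted nor forced, and do not disturb the other things on the bench.

Things in the scene. Friction and masses are not known exactly. Their poses are not given: they have to be found in the camera images.
- gauge: fixed height gauge on a 4 mm grey plate, 265 (x) by 353 mm (y from +128 to -225). Origin: underside, on the middle lane's centre line; x runs along the lanes in the pushing direction, y left, z up. Lane centre lines at y = +78, 0, -78 mm, each 66 mm wide between white rails 10 mm high that run from x = -120 mm to the green gate.
- go_gate (a point): middle of the green gate's front face, at plate level (gauge x = -32.5, y = 0, z = 4 mm). Lips overhang each lane from both sides on posts: gap 27 mm over the plate, 8 mm thick in x, top at 34 mm. Between a lane's two lips is a 40 mm slot, open above, so closed fingers follow a tin through. A tin stopped here has its centre 24 mm before this face.
- nogo_bar (a point): point on the red bar's front face at plate level (gauge x = +47.5, y = 0, z = 4 mm). Straight unbroken bar along y, 10 mm thick in x, gap 21 mm over the plate, top at 30 mm, posts only at its ends (y = +118, -217). Fingers cannot pass it. A tin stopped here has its centre 31 mm before this face; a low one ends about 25 mm beyond it. Between gate and bar: 72 mm, no rails.
- pad (a point): centre of the blue 90x90 mm pad, flush with the plate's top, at the right (-y) end of the space between green gate and red bar: gauge x = +11.5, y = -172, z = 4 mm. A white stop 12 mm high bounds it on the right (face at y = -214 mm).
- tin_a: one of three sample tins of one look (steel body, yellow lid with a white disc), 62 mm across; one is 18, one 24 and one 30 mm tall, but which is which is not told and the lanes are drawn afresh. About 0.12 kg. Origin: centre of its underside; z is its axis.
- tin_b: one of three sample tins of one look (steel body, yellow lid with a white disc), 62 mm across; one is 18, one 24 and one 30 mm tall, but which is which is not told and the lanes are drawn afresh. About 0.12 kg. Origin: centre of its underside; z is its axis.
- tin_c: one of three sample tins of one look (steel body, yellow lid with a white disc), 62 mm across; one is 18, one 24 and one 30 mm tall, but which is which is not told and the lanes are drawn afresh. About 0.12 kg. Origin: centre of its underside; z is its axis.
- timer: white bench timer, 56x62x16 mm; loose bystander, to be left alone. Origin: centre of its underside.
- usb_stick: blue memory stick, 18x54x8 mm; loose bystander, to be left alone. Origin: centre of its underside.
- binder_clip: black binder clip, 32x23x35 mm; loose bystander, to be left alone. Origin: centre of its underside.
- bottle_blue: clear bottle with blue cap, 86 mm across, 181 mm tall; loose bystander, to be left alone. Origin: centre of its underside.
- bottle_violet: clear bottle with violet cap, 66 mm across, 142 mm tall; loose bystander, to be left alone. Origin: centre of its underside.

How it is judged:
On the way:
1. all three tins tried: the tall one up against the green gate, the right one up against the red bar, the low one more than half under the red bar (x of tin_b in the frame of gauge between -0.0655 and -0.0325 m and x of tin_a in the frame of gauge between 0.0075 and 0.0225 m and x of tin_c in the frame of gauge above 0.0475 m), for 0.2 s.
At the end, for the whole second after the job is handed in: the 24 mm tin stands on the blue pad, centre within 20 mm of the pad's; the tall one stands in front of the green gate, within about 20 mm of it; the low one lies at least half beyond the red bar's front face, on the plate; all upright (0.1 rad) and at rest (horizontal distance between tin_a and pad below 0.02 m and x of tin_b in the frame of gauge between -0.0775 and -0.0325 m and x of tin_c in the frame of gauge between 0.0455 and 0.12 m and angle between each of tin_a, tin_b, tin_c's own z axis and vertical below 0.1 rad and linear speed of each of tin_a, tin_b, tin_c below 0.01 m/s); the robot touches nothing.
It fails at once if a tin is lifted or tipped (raised over 10 mm off the plate or tilted over 0.35 rad) (z of any of tin_a, tin_b, tin_c in the frame of gauge above 0.014 m or angle between any of tin_a, tin_b, tin_c's own z axis and vertical above 0.35 rad).
It fails at once if a tin is forced: over 40 N against the gauge (contact force between any of tin_a, tin_b, tin_c and gauge above 40 N).
It fails at once if a bystander is disturbed: moved over 30 mm (distance of any of timer, usb_stick, binder_clip, bottle_blue, bottle_violet from where it was at the start of the episode above 0.03 m).
It also fails if it takes over 58 s, if anything falls off the work surface, if the arm or the gripper's body presses on something with over 40 N, if the wrist force passes 120 N, or if a joint passes its speed limit or range.

### The arm

A 6-joint arm with a two-finger parallel gripper is mounted at the origin on a cart in front of the work surface, level with it; the furniture and walls round the work are solid. World frame = base frame: x ahead of the robot, y to its left, z up, the work surface at z = 0. Lengths are in m, angles in rad, forces in N, time in s.
With the tool pointing down it reaches from about 0.25 to 0.775 m from the base axis. Payload 4 kg.
Tool frame: the origin (TCP) lies at the centre of the arm's flange, where the gripper is bolted on; the fingertips stand 173 mm ahead of it and the grasp point (between the pads) lies 155 mm ahead of it; y points along the fingers, x is the direction in which the jaws open and shut, and the axes are right-handed (so a half turn about y gives the same grasp; the last joint's range is limited). The gripper opens to 85 mm and grips with 20 to 120 N. Pads are 22 mm wide; open, the fingers measure 114 mm over their backs; the gripper's body (76 mm by 85 mm) begins 54 mm behind the grasp point. The pads swing forward as they close: fully open they stand 13 mm farther back than shut.
Start: joints at [1.086, 0.087, 1.371, -0, 1.684, -0.103], TCP at [0.205, 0.51, 0.405] pointing down, gripper open.
Joint ranges: [-3.1, 3.1], [-0.76, 2.03], [0.27, 2.55], [-1.08, 4.22], [0.17, 2.65], [-2.57, 2.57]. Speed limits (rad/s): [2.79, 2.79, 3.14, 3.14, 3.14, 3.14].

### API

Orientations are given as a unit quaternion [w, x, y, z].
In Python, from cell import arm gives the robot as it stands.
- The arm moves only by the tool jog_arm, never from a script. Its argument "targets" is a list of rows, each a list of 5 numbers: the shift along the tool's x, y, z as a fraction of full scale, then the turn about the tool's y as a fraction of full scale, then the closure, from 0 (fully open) to 1 (shut). A call has 1 to 5 rows; each row shifts and turns the commanded pose from where the row before left it, along the tool's axes as they then stand; what a row does not reach is not made up. Full scale, the value 1, is 40 mm for a shift and 6 degrees for a turn. A row lasts 1/8 s, in which the tool goes at most 62.5 mm and 10.7 degrees, less where a joint would pass 70% of its speed; a pose out of reach is approached as far as the arm can. A call with a number of a shift or a turn outside -1 to 1 is refused whole. A call with a gripper value outside its range is refused whole. The fingers move at their own pace and stop on an object; "grip_force" is the grip in N (left out, the last holds). Time passes only in rows, so rows that do not move let the fingers close. It gives the time, the measured TCP pose, the force and the opening at its end, in the units of the state.
- arm.observe(): the state, without advancing time (a new reading comes with each control period).
- arm.camera(name): name is "scene" or "top"; returns (picture, depth): 480x640x3 uint8, red, green, blue; 480x640 float32, m along the optical axis (not along the pixel's ray), 0 where there is no reading.
- arm.get_calibration(name): a dict with "fx", "fy", "cx", "cy" (pixels), "pose" (4x4, takes a point from camera to world coordinates). Camera axes: x right, y up, looking along -z (the intrinsics and any distortion apply to the point x, -y, -z); pixel columns grow to the right and rows downward; lengths in m; the calibration is good to about 2 mm. A picture is of the moment at which its call begins. get_calibration takes no time and is no camera call.
- arm.job_done(): hands the job in, once; it reports no verdict.
The state is a dict: "time": time; "q": joint angles; "joint_velocities": joint speeds; "joint_efforts": joint torques, N m; "tcp_pos": TCP position; "tool_rot": TCP orientation; "contact_force": force on the tool from outside, world axes, zero at the start; "moment": the same for the moment, N m; "opening": finger opening in m.
Only numpy, scipy, OpenCV 4.12 (cv2) and the standard library are available. Lean on these libraries where they do the work, as an engineer would, in place of code of your own. Each camera call takes 0.05 s, during which the arm holds its last target.

## Working session

There is one attempt and no reset: what is moved stays moved. The work goes in short steps, Python scripts to look and compute and a tool call to move; the robot and the scene stay as the last step left them, time stands still between calls to the robot, and variables do not carry over. Pictures are saved under pics/ and viewed, and the job is handed in when it is done.

Besides the shell and the picture viewer there is one more tool, called after "Request:" in YAML: its name, and indented under it one key for each argument. jog_arm: Moves the arm, as the interface text tells. Shift numbers are shares of 40 mm and turn numbers shares of 6 degrees, none past 1 either way. Its arguments: {"type":"object","properties":{"targets":{"type":"array"},"grip_force":{"type":"number"}},"required":["targets"]}

```bash
ls; mkdir -p pics; python3 - <<'E'
from cell import arm
import cv2, numpy as np
s=arm.observe(); print(s)
for n in ("scene","top"):
    p,d=arm.camera(n); cv2.imwrite(f"pics/{n}0.png",p[:,:,::-1]); np.save(f"{n}0.npy",d)
    print(n,arm.get_calibration(n))
E
```

```text
pics
{'time': 0.0, 'q': array([ 1.08590670e+00,  8.79146819e-02,  1.37224879e+00,  2.50421185e-05,
        1.68359253e+00, -1.03128787e-01]), 'joint_velocities': array([ 0.00061228, -0.00169735,  0.00013693,  0.00025876, -0.00074039,
        0.00022072]), 'joint_efforts': array([ 1.38903655e-03, -3.51875103e+01, -3.13269854e+01, -3.61402249e-05,
        1.07713917e-02,  1.45621533e-05]), 'tcp_pos': array([0.20486404, 0.51029161, 0.40356352]), 'tool_rot': array([-0.58542645,  0.58613273,  0.39537917, -0.39673618]), 'contact_force': array([ 0.15738254, -0.25251718, -0.10947888]), 'moment': array([ 0.0210244 , -0.06431592,  0.00086193]), 'opening': 0.08536963861841}
scene {'fx': 487.43725169929786, 'fy': 487.43725169929786, 'cx': 323.6373053249183, 'cy': 247.75801158491538, 'pose': array([[ 0.82189019,  0.38035957, -0.42405555,  0.11609289],
       [-0.56952943,  0.53361779, -0.62521059, -0.53799076],
       [-0.01152124,  0.75536657,  0.65520119,  0.67035765],
       [ 0.        ,  0.        ,  0.        ,  1.        ]])}
top {'fx': 578.722477887868, 'fy': 578.722477887868, 'cx': 321.1800032580634, 'cy': 228.89743919943695, 'pose': array([[-0.0156077 ,  0.99367819, -0.11117579,  0.39789996],
       [-0.99980931, -0.01681494, -0.00992947,  0.06739479],
       [-0.01173612,  0.11099961,  0.99375115,  1.26021204],
       [ 0.        ,  0.        ,  0.        ,  1.        ]])}
```

View pics/scene0.png

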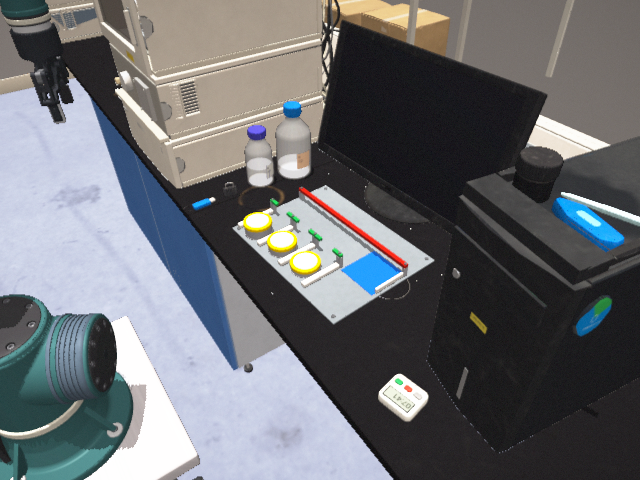

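View pics/top0.png

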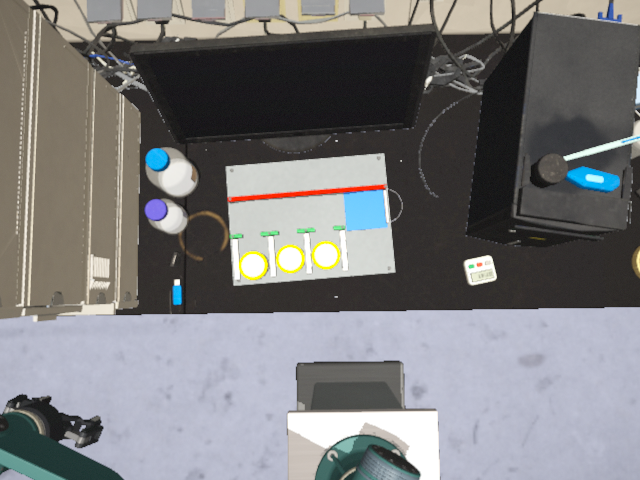

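```bash
cat > h.py <<'E'
import numpy as np, cv2
from cell import arm
from scipy.spatial.transform import Rotation as R
def ray(n,uv,z):
    c=arm.get_calibration(n);P=c["pose"];uv=np.atleast_2d(uv).astype(float)
    d=np.c_[(uv[:,0]-c["cx"])/c["fx"],-(uv[:,1]-c["cy"])/c["fy"],-np.ones(len(uv))]@P[:3,:3].T
    o=P[:3,3]; t=(np.broadcast_to(z,len(uv))-o[2])/d[:,2]; return o+d*t[:,None]
def proj(n,X):
    c=arm.get_calibration(n);P=c["pose"];q=(np.atleast_2d(X)-P[:3,3])@P[:3,:3]
    return np.c_[c["cx"]+c["fx"]*q[:,0]/-q[:,2],c["cy"]-c["fy"]*q[:,1]/-q[:,2]]
def rot(s):
    w,x,y,z=s["tool_rot"]; return R.from_quat([x,y,z,w]).as_matrix()
def crop(p,x0,y0,x1,y1,f,name):
    cv2.imwrite(name,cv2.resize(p[y0:y1,x0:x1],None,fx=f,fy=f,interpolation=cv2.INTER_CUBIC))
E
python3 - <<'E'
from h import *
p=cv2.imread("pics/top0.png"); crop(p,215,145,405,295,4,"pics/top0c.png")
p=cv2.imread("pics/scene0.png"); crop(p,225,180,440,325,3.7,"pics/scene0c.png")
d=np.load("top0.npy"); c=arm.get_calibration("top")
def pt(u,v):
    z=d[v,u]; q=np.array([(u-c["cx"])/c["fx"]*z,-(v-c["cy"])/c["fy"]*z,-z]); return c["pose"][:3,:3]@q+c["pose"][:3,3]
for u,v in [(254,265),(290,258),(326,255),(300,180),(158,159),(155,209),(120,200),(130,290),(100,290),(60,200),(300,300),(300,130),(480,240),(177,290),(174,258),(500,230),(340,310)]: print(u,v,pt(u,v).round(3))
E
```

```text
254 265 [0.46  0.223 0.035]
290 258 [0.474 0.147 0.03 ]
326 255 [0.48  0.07  0.024]
300 180 [ 0.649  0.125 -0.001]
158 159 [0.659 0.388 0.178]
155 209 [0.568 0.404 0.14 ]
120 200 [0.592 0.484 0.11 ]
130 290 [0.412 0.48  0.051]
100 290 [0.411 0.48  0.211]
60 200 [0.548 0.479 0.382]
300 300 [0.385 0.128 0.003]
300 130 [0.741 0.121 0.072]
480 240 [ 0.509 -0.266 -0.   ]
177 290 [0.411 0.392 0.011]
174 258 [0.478 0.393 0.034]
500 230 [ 0.513 -0.262  0.162]
340 310 [0.362 0.042 0.001]
```

View pics/top0c.png

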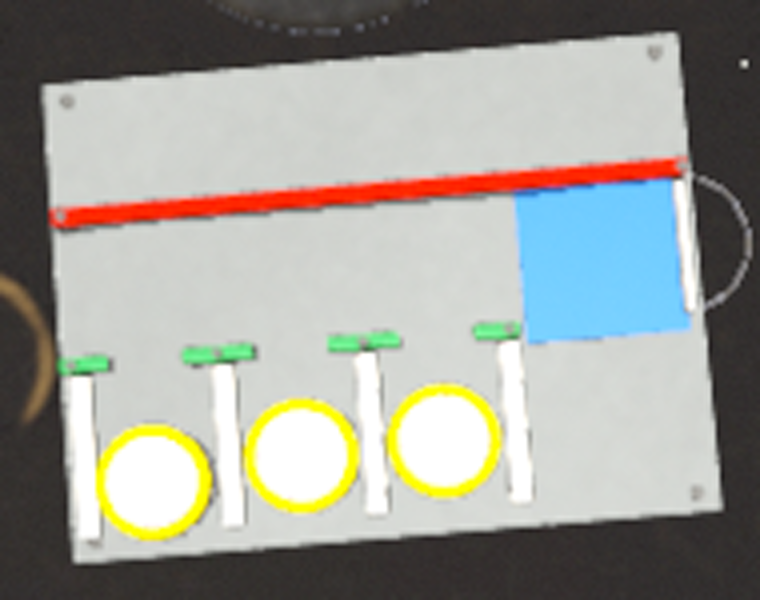

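View pics/scene0c.png

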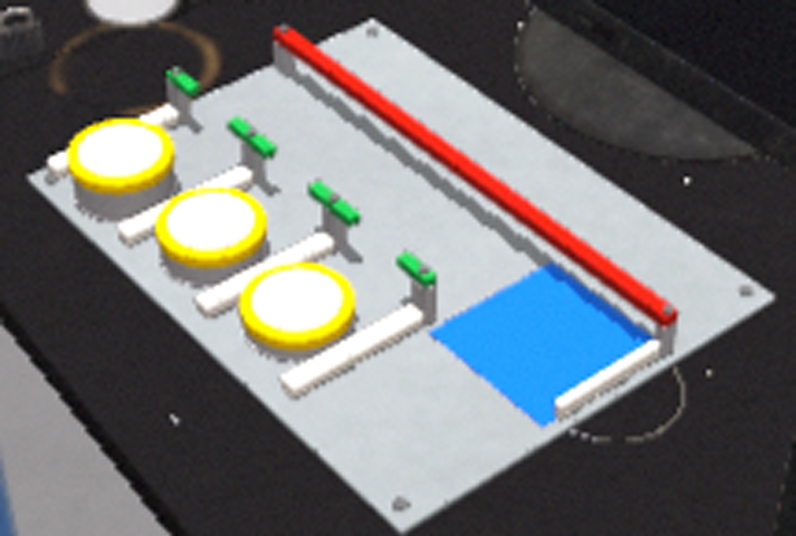

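```bash
cat >> h.py <<'E'
def fit(G,W):
    gm,wm=G.mean(0),W.mean(0); a=G-gm;b=W-wm
    th=np.arctan2((a[:,0]*b[:,1]-a[:,1]*b[:,0]).sum(),(a*b).sum()); c,s=np.cos(th),np.sin(th)
    M=np.array([[c,-s],[s,c]]); return th,M,wm-M@gm
E
python3 - <<'E'
from h import *
def tc(a): return np.array(a,float)/4+[215,145]-.375
def sc(a): return np.array(a,float)/3.7+[225,180]-.37
G=np.array([[132.5,128],[132.5,-225],[-132.5,-225],[-132.5,128]])/1e3
for n,f,cs in (("top",tc,[(42,85),(678,32),(722,512),(75,563)]),("scene",sc,[(374,17),(774,296),(403,533),(28,178)])):
    W=ray(n,f(cs),.004)[:,:2]; 
    print(n,W.round(4)); 
    # origin x mid unknown: fit using 265 span
    th,M,t=fit(G,W); print(np.degrees(th),t, ((M@G.T).T+t-W).round(4).tolist())
    B=ray(n,f([(283,31),(672,316)] if n=="scene" else [(60,216),(682,166)]),.030)[:,:2]; print("bar ends gauge",((B-t)@M).round(4))
    tins=[(121,153),(211,224),(298,302)] if n=="scene" else [(154,482),(301,456),(445,441)]
    print("tins",((ray(n,f(tins),[.034,.028,.022])[:,:2]-t)@M).round(4))
E
```

```text
top [[ 0.6825  0.2906]
 [ 0.706  -0.0621]
 [ 0.4406 -0.0785]
 [ 0.4187  0.2719]]
3.728607955643447 [0.55878247 0.1538798 ] [[0.0002, -0.0003], [-0.0003, 0.0], [0.0006, -0.0008], [-0.0004, 0.0011]]
bar ends gauge [[ 0.0536  0.1189]
 [ 0.0531 -0.2173]]
tins [[-0.0937  0.0775]
 [-0.0859 -0.0009]
 [-0.0838 -0.078 ]]
scene [[ 0.6871  0.2906]
 [ 0.7079 -0.0616]
 [ 0.4449 -0.0807]
 [ 0.4219  0.2697]]
3.8447299777524866 [0.56222612 0.15289808] [[-0.0013, -0.0011], [0.0016, -0.0012], [0.0002, 0.0002], [-0.0005, 0.002]]
bar ends gauge [[ 0.0552  0.1225]
 [ 0.0542 -0.2177]]
tins [[-0.0949  0.0766]
 [-0.0874 -0.0026]
 [-0.0847 -0.0789]]
```

```bash
cat >> h.py <<'E'
TH=np.radians(3.78); O=np.array([.5602,.1535]); MG=np.array([[np.cos(TH),-np.sin(TH)],[np.sin(TH),np.cos(TH)]])
def g2w(x,y): return MG@[x/1e3,y/1e3]+O
def w2g(p): return (np.asarray(p)[:2]-O)@MG*1e3
def plan(gx,gy,z):
    s=arm.observe(); M=rot(s); t=s["tcp_pos"]; w=g2w(gx,gy)
    d=M.T@(np.r_[w,z]-t)
    ang=np.degrees(np.arctan2(M[1,0],M[0,0])); turn=-(93.78-ang)
    print("t",round(s["time"],2),"tcp g",w2g(t).round(1),"z",(t[2]*1e3).round(1),"F",s["contact_force"].round(1),"open",round(s["opening"],4))
    print("units x,y,z",(d/.04).round(2),"turn units",round(turn/6,2))
E
python3 - <<'E'
from h import *
plan(-150,78,.3); print(g2w(-150,78),g2w(41,-78),g2w(11.5,-172))
s=arm.observe(); print(rot(s).round(3))
E
```

```text
t 0.1 tcp g [-331.   379.5] z 403.6 F [ 0.4 -0.2 -0.2] open 0.0856
units x,y,z [-4.83  2.6  -7.34] turn units -4.28
[0.40538412 0.22144147] [0.606253   0.07837264] [ 0.58301419 -0.01736768]
[[ 0.373 -0.001 -0.928]
 [ 0.928 -0.002  0.373]
 [-0.002 -1.     0.   ]]
```

Request:
jog_arm:
  targets:
    - [-0.5,0.2,-0.8,-0.85,1]
    - [-0.5,0.3,-0.8,-0.85,1]
    - [-0.6,0.3,-0.7,-0.85,1]
    - [-0.7,0.3,-0.6,-0.85,1]
    - [-0.7,0.3,-0.5,-0.88,1]
  grip_force: 40

```text
time: 0.72
tcp_pos: [0.315, 0.3621, 0.3478]
tool_rot: [0.482, -0.482, -0.517, 0.517]
contact_force: [0.7, -0.2, 0.4]
opening: 0.0
```

```bash
python3 -c "
from h import *
plan(-150,78,.3)"
```

```text
t 0.72 tcp g [-230.9  224.3] z 347.8 F [ 0.7 -0.2  0.4] open 0.0
units x,y,z [-3.66  1.2  -2.01] turn units 0.03
```

Request:
jog_arm:
  targets:
    - [-0.8,0.2,-0.5,0.03,1]
    - [-0.8,0.2,-0.5,0,1]
    - [-0.8,0.2,-0.5,0,1]
    - [-0.8,0.3,-0.4,0,1]
    - [-0.46,0.3,-0.1,0,1]

```text
time: 1.35
tcp_pos: [0.4044, 0.2208, 0.2999]
tool_rot: [0.484, -0.484, -0.515, 0.515]
contact_force: [-1.1, 0.2, 0.8]
opening: 0.0
```

```bash
python3 -c "
from h import *
plan(-150,78,.2)"
```

```text
t 1.35 tcp g [-151.1   77.5] z 299.9 F [-1.1  0.2  0.8] open 0.0
units x,y,z [ 0.01  2.5  -0.03] turn units -0.04
```

Request:
jog_arm:
  targets:
    - [0,0.7,0,-0.04,1]
    - [0,0.7,0,0,1]
    - [0,0.6,0,0,1]
    - [0,0.5,0,0,1]
    - [0,0,0,0,1]

```text
time: 1.98
tcp_pos: [0.4026, 0.2219, 0.1986]
tool_rot: [0.484, -0.482, -0.515, 0.518]
contact_force: [-0.7, 0.1, -0.2]
opening: 0.0004
```

```bash
python3 -c "
from h import *
plan(-150,78,.183)
for n in ('scene','top'):
    p,d=arm.camera(n); p=p[:,:,::-1]; cv2.imwrite('pics/%s1.png'%n,p)
    crop(p,*( (180,130,400,295) if n=='scene' else (215,165,405,307)),3.6,'pics/%s1c.png'%n)
    print(proj(n,np.r_[g2w(-150,78),.027]))
"
```

```text
t 1.98 tcp g [-152.7   78.6] z 198.6 F [-0.7  0.1 -0.2] open 0.0004
units x,y,z [-0.01  0.39 -0.07] turn units 0.01
[[234.02376686 233.73756362]]
[[255.35453243 291.13072145]]
```

View pics/scene1c.png

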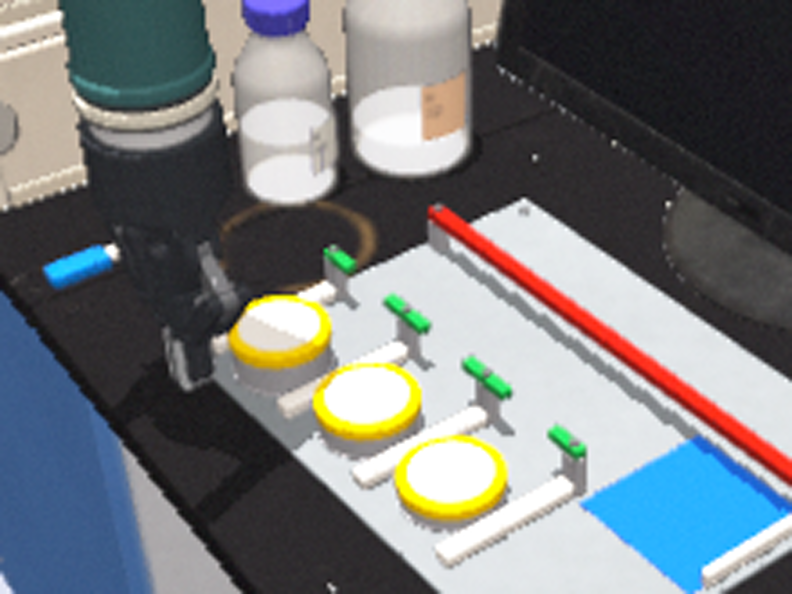

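View pics/top1c.png

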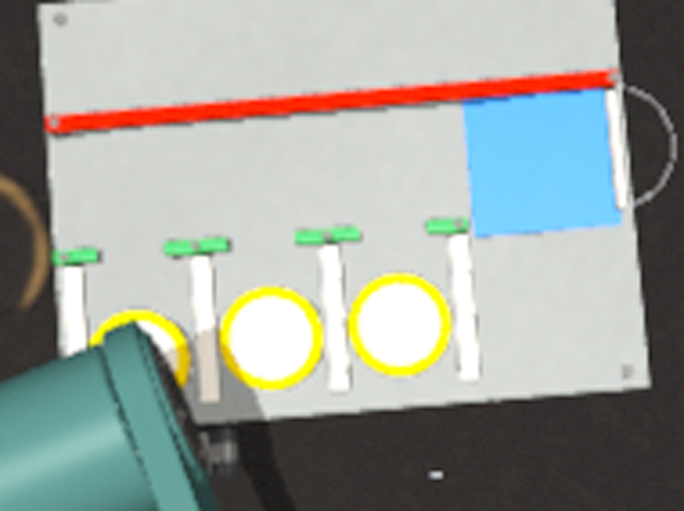

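Request:
jog_arm:
  targets:
    - [0,0.2,0,0,1]
    - [0,0.14,0,0,1]
    - [0,0,-0.2,0,1]
    - [0,0,-0.2,0,1]
    - [0,0,0,0,1]

```text
time: 2.7
tcp_pos: [0.4206, 0.2235, 0.1875]
tool_rot: [-0.483, 0.483, 0.517, -0.516]
contact_force: [-0.5, 0.0, 0.2]
opening: 0.0
```

```bash
python3 -c "
from h import *
plan(-115,78,.185)"
```

```text
t 2.7 tcp g [-134.7   79. ] z 187.5 F [-0.5  0.   0.2] open 0.0
units x,y,z [-0.03  0.06 -0.49] turn units 0.01
```

Request:
jog_arm:
  targets:
    - [-0.02,0,-0.15,0,1]
    - [0,0,-0.15,0,1]
    - [0,0,-0.15,0,1]
    - [0,0,-0.15,0,1]
    - [0,0,-0.1,0,1]

```text
time: 3.32
tcp_pos: [0.4481, 0.2245, 0.1871]
tool_rot: [-0.483, 0.483, 0.517, -0.517]
contact_force: [-1.1, -0.3, 0.4]
opening: 0.0003
```

```bash
python3 -c "
from h import *
plan(-98.5,78,.185)
p,d=arm.camera('scene'); p=p[:,:,::-1]
crop(p,200,150,400,300,4,'pics/s2c.png')"
```

```text
t 3.33 tcp g [-107.2   78.2] z 187.1 F [-1.1 -0.3  0.4] open 0.0003
units x,y,z [-0.01  0.05 -0.22] turn units 0.01
```

View pics/s2c.png

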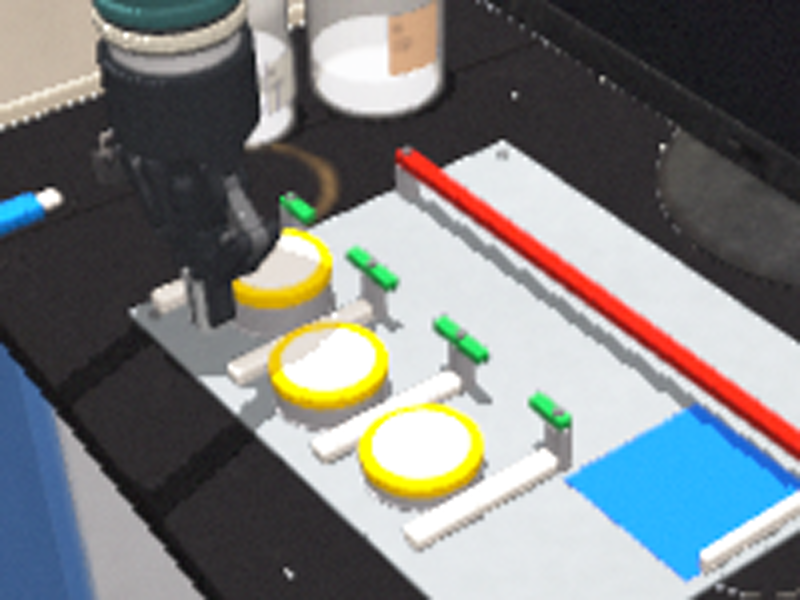

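Request:
jog_arm:
  targets:
    - [0,0,-0.07,0,1]
    - [0,0,-0.06,0,1]
    - [0,0,-0.05,0,1]
    - [0,0,0,0,1]

```text
time: 3.88
tcp_pos: [0.4551, 0.225, 0.1872]
tool_rot: [-0.483, 0.483, 0.517, -0.516]
contact_force: [-0.4, 0.3, 0.2]
opening: 0.0001
```

```bash
python3 -c "
from h import *
plan(-98.5,78,.185)"
```

```text
t 3.88 tcp g [-100.2   78.3] z 187.2 F [-0.4  0.3  0.2] open 0.0001
units x,y,z [-0.01  0.05 -0.04] turn units 0.01
```

Request:
jog_arm:
  targets:
    - [0,0,-0.05,0,1]
    - [0,0,0,0,1]

```text
time: 4.12
tcp_pos: [0.457, 0.2251, 0.1871]
tool_rot: [-0.483, 0.483, 0.517, -0.516]
contact_force: [0.0, 0.0, 0.2]
opening: 0.0005
```

Request:
jog_arm:
  targets:
    - [0,0,-0.05,0,1]
    - [0,0,0,0,1]

```text
time: 4.38
tcp_pos: [0.4583, 0.2252, 0.1871]
tool_rot: [0.483, -0.482, -0.516, 0.517]
contact_force: [-4.9, -1.8, 4.3]
opening: -0.0
```

Request:
jog_arm:
  targets:
    - [0,0,0.1,0,1]
    - [0,0,0.4,0,1]
    - [0,0,0.4,0,1]
    - [0,-0.9,0.3,0,1]
    - [0,-1,0,0,1]

```text
time: 5.0
tcp_pos: [0.4088, 0.2218, 0.2628]
tool_rot: [0.483, -0.482, -0.516, 0.518]
contact_force: [0.6, 0.5, 0.1]
opening: 0.0004
```

```bash
python3 -c "
from h import *
plan(-145,0,.26)
for n in ('scene','top'):
    p,d=arm.camera(n); p=p[:,:,::-1]; cv2.imwrite('pics/%s3.png'%n,p)
    crop(p,*( (200,150,400,300) if n=='scene' else (215,165,405,307)),4,'pics/%s3c.png'%n)
"
```

```text
t 5.0 tcp g [-146.6   78.1] z 262.8 F [0.6 0.5 0.1] open 0.0004
units x,y,z [-1.95  0.07 -0.04] turn units 0.02
```

View pics/scene3c.png

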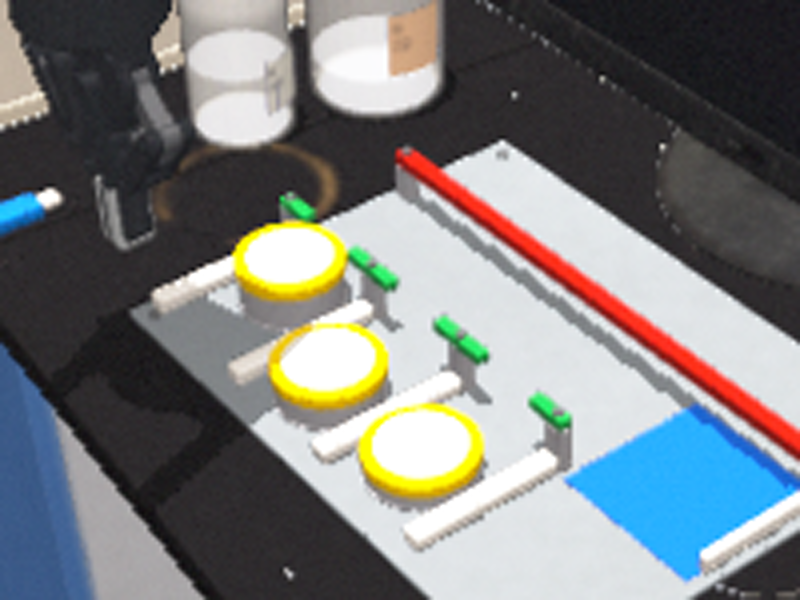

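View pics/top3c.png

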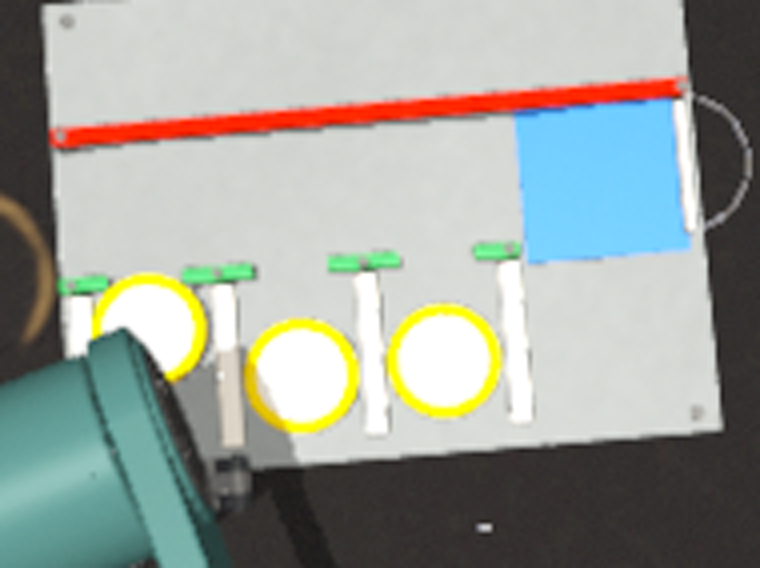

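```bash
python3 -c "
from h import *
print(w2g(ray('top',[252.4,246.9],.034)[0]), w2g(ray('scene',[272.2,214.9],.034)[0]))"
```

```text
[-56.22856618  76.95831769] [-56.38363496  73.48520974]
```

Request:
jog_arm:
  targets:
    - [-0.7,0,0,0,1]
    - [-0.7,0,0,0.02,1]
    - [-0.54,0.2,0,0,1]
    - [0,0.7,0,0,1]
    - [0,0.6,0,0,1]

```text
time: 5.72
tcp_pos: [0.4151, 0.1442, 0.2016]
tool_rot: [0.484, -0.483, -0.516, 0.516]
contact_force: [0.2, -0.3, -0.5]
opening: -0.0
```

```bash
python3 -c "
from h import *
plan(-135,0,.186)"
```

```text
t 5.72 tcp g [-145.4    0.3] z 201.6 F [ 0.2 -0.3 -0.5] open -0.0
units x,y,z [-0.01  0.39 -0.26] turn units -0.01
```

Request:
jog_arm:
  targets:
    - [0,0.37,0,0,1]
    - [0,0,-0.2,0,1]
    - [0,0,-0.15,0,1]
    - [0,0,-0.15,0,1]
    - [0,0,-0.15,0,1]

```text
time: 6.35
tcp_pos: [0.4427, 0.1464, 0.189]
tool_rot: [-0.483, 0.484, 0.516, -0.516]
contact_force: [-1.0, 0.1, 0.4]
opening: 0.0002
```

Request:
jog_arm:
  targets:
    - [0,0,-0.15,0,1]
    - [0,0,-0.12,0,1]
    - [0,0,-0.1,0,1]
    - [0,0,-0.08,0,1]
    - [0,0,0,0,1]

```text
time: 6.98
tcp_pos: [0.4604, 0.1475, 0.1883]
tool_rot: [-0.483, 0.484, 0.516, -0.516]
contact_force: [-0.5, -0.3, 0.9]
opening: -0.0002
```

```bash
python3 -c "
from h import *
plan(-98.5,0,.186)"
```

```text
t 6.97 tcp g [-100.     0.6] z 188.3 F [-0.5 -0.3  0.9] open -0.0002
units x,y,z [-0.01  0.06 -0.04] turn units -0.01
```

Request:
jog_arm:
  targets:
    - [-0.01,0.03,-0.05,0,1]
    - [0,0,-0.05,0,1]
    - [0,0,-0.05,0,1]

```text
time: 7.35
tcp_pos: [0.4661, 0.1474, 0.187]
tool_rot: [0.483, -0.483, -0.516, 0.516]
contact_force: [-0.5, 0.1, 0.0]
opening: 0.0001
```

Request:
jog_arm:
  targets:
    - [0,0,-0.05,0,1]
    - [0,0,-0.05,0,1]
    - [0,0,-0.05,0,1]

```text
time: 7.72
tcp_pos: [0.4722, 0.1479, 0.1871]
tool_rot: [-0.483, 0.483, 0.516, -0.516]
contact_force: [-0.7, 0.2, -0.1]
opening: 0.0001
```

```bash
python3 -c "
from h import *
plan(-30,0,.186)"
```

```text
t 7.72 tcp g [-88.2   0.2] z 187.1 F [-0.7  0.2 -0.1] open 0.0001
units x,y,z [-0.    0.03 -1.45] turn units -0.01
```

Request:
jog_arm:
  targets:
    - [0,0.02,-0.12,0,1]
    - [0,0,-0.12,0,1]
    - [0,0,-0.12,0,1]
    - [0,0,-0.12,0,1]
    - [0,0,-0.12,0,1]

```text
time: 8.35
tcp_pos: [0.4963, 0.1494, 0.1863]
tool_rot: [-0.483, 0.483, 0.516, -0.516]
contact_force: [-2.0, -0.3, 1.2]
opening: -0.0001
```

Request:
jog_arm:
  targets:
    - [0,0,-0.12,0,1]
    - [0,0,-0.12,0,1]
    - [0,0,-0.12,0,1]
    - [0,0,-0.12,0,1]
    - [0,0,-0.12,0,1]

```text
time: 8.98
tcp_pos: [0.5203, 0.151, 0.1863]
tool_rot: [-0.483, 0.483, 0.516, -0.516]
contact_force: [-1.6, -0.0, 0.8]
opening: 0.0005
```

```bash
python3 -c "
from h import *
plan(-25.5,0,.186)"
```

```text
t 8.97 tcp g [-40.    0.2] z 186.3 F [-1.6 -0.   0.8] open 0.0005
units x,y,z [-0.    0.01 -0.36] turn units -0.01
```

Request:
jog_arm:
  targets:
    - [0,0,-0.08,0,1]
    - [0,0,-0.08,0,1]
    - [0,0,-0.06,0,1]
    - [0,0,0,0,1]

```text
time: 9.48
tcp_pos: [0.529, 0.1516, 0.1863]
tool_rot: [-0.483, 0.484, 0.516, -0.516]
contact_force: [-0.4, -0.7, 0.2]
opening: -0.0002
```

Request:
jog_arm:
  targets:
    - [0,0,-0.05,0,1]
    - [0,0,-0.05,0,1]
    - [0,0,0,0,1]

```text
time: 9.85
tcp_pos: [0.5329, 0.1518, 0.1863]
tool_rot: [-0.483, 0.484, 0.516, -0.516]
contact_force: [-0.9, 0.1, -0.1]
opening: 0.0001
```

```bash
python3 -c "
from h import *
plan(-25.5,0,.186)"
```

```text
t 9.85 tcp g [-27.3   0.1] z 186.3 F [-0.9  0.1 -0.1] open 0.0001
units x,y,z [-0.    0.01 -0.05] turn units -0.01
```

Request:
jog_arm:
  targets:
    - [0,0,-0.05,0,1]
    - [0,0,0,0,1]

```text
time: 10.1
tcp_pos: [0.5348, 0.1519, 0.1863]
tool_rot: [-0.483, 0.483, 0.516, -0.516]
contact_force: [-0.3, 0.4, 0.4]
opening: -0.0002
```

Request:
jog_arm:
  targets:
    - [0,0,-0.03,0,1]
    - [0,0,0,0,1]

```text
time: 10.35
tcp_pos: [0.5354, 0.152, 0.1862]
tool_rot: [0.484, -0.483, -0.516, 0.517]
contact_force: [-4.9, -0.3, 4.4]
opening: 0.0003
```

Request:
jog_arm:
  targets:
    - [0,0,0.12,0,1]
    - [0,-0.6,0,0,1]
    - [0,-0.8,0,0,1]
    - [0,-0.6,0.3,0,1]
    - [-0.5,0,0.8,0,1]

```text
time: 10.98
tcp_pos: [0.49, 0.1294, 0.2696]
tool_rot: [-0.481, 0.485, 0.519, -0.514]
contact_force: [0.1, -0.5, -0.2]
opening: 0.0
```

```bash
python3 -c "
from h import *
plan(-145,-78,.2)
for n in ('scene','top'):
    p,d=arm.camera(n); p=p[:,:,::-1]; cv2.imwrite('pics/%s4.png'%n,p)
    crop(p,*( (200,150,400,300) if n=='scene' else (215,165,405,307)),4,'pics/%s4c.png'%n)
"
```

```text
t 10.97 tcp g [-71.7 -19.4] z 269.6 F [ 0.1 -0.5 -0.2] open 0.0
units x,y,z [-1.46  1.72  1.85] turn units 0.01
```

View pics/scene4c.png

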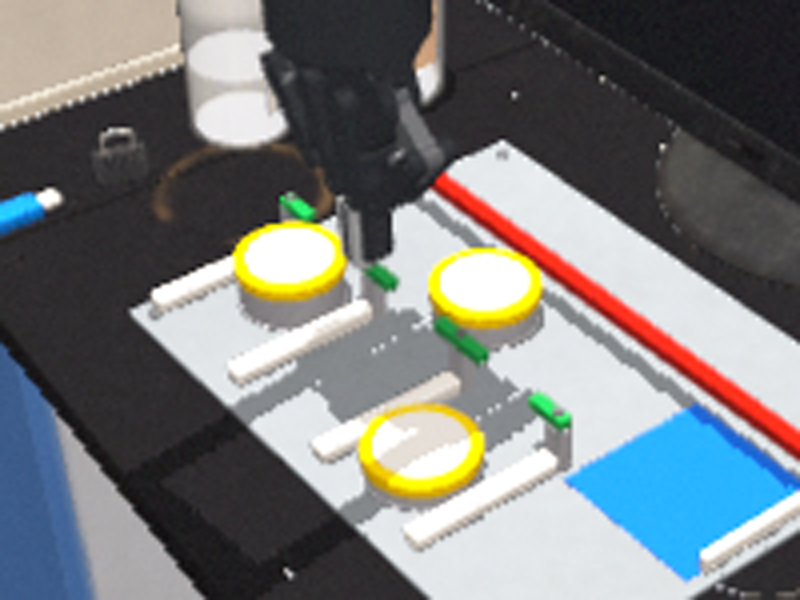

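View pics/top4c.png

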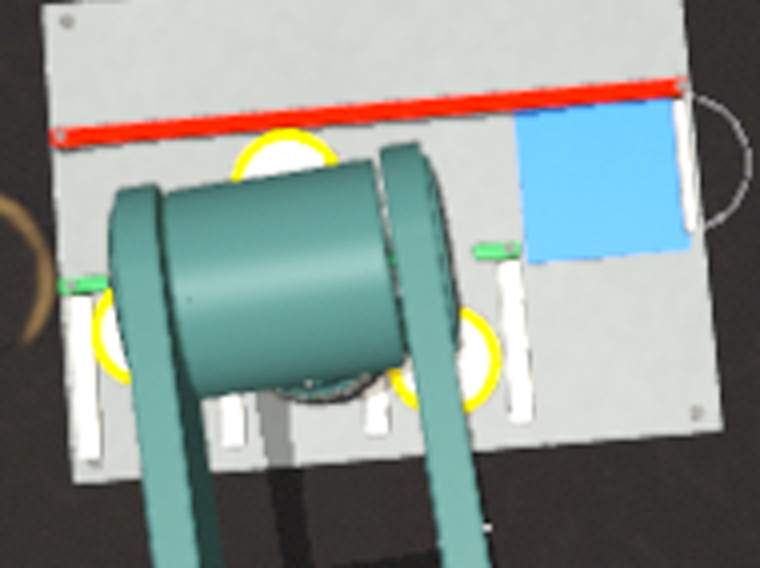

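Request:
jog_arm:
  targets:
    - [-0.5,0,0.7,0,1]
    - [-0.5,0,0.7,0,1]
    - [-0.46,0.3,0.45,0.01,1]
    - [0,0.8,0,0,1]
    - [0,0.6,0,0,1]

```text
time: 11.7
tcp_pos: [0.4187, 0.0656, 0.1975]
tool_rot: [-0.483, 0.484, 0.516, -0.515]
contact_force: [-1.0, -0.5, 0.6]
opening: -0.0
```

```bash
python3 -c "
from h import *
plan(-130,-78,.186)
print(w2g(ray('scene',[321.0,220.8],.028)[0]))"
```

```text
t 11.7 tcp g [-147.   -78.4] z 197.5 F [-1.  -0.5  0.6] open -0.0
units x,y,z [ 0.01  0.29 -0.42] turn units -0.02
[17.15907071 -3.7303613 ]
```

Request:
jog_arm:
  targets:
    - [0,0.31,0,0,1]
    - [0.01,0,-0.25,-0.02,1]
    - [0,0,-0.17,0,1]
    - [0,0,-0.15,0,1]
    - [0,0,-0.15,0,1]

```text
time: 12.32
tcp_pos: [0.4478, 0.0682, 0.1865]
tool_rot: [-0.483, 0.483, 0.517, -0.516]
contact_force: [-1.3, 0.6, 1.0]
opening: -0.0001
```

Request:
jog_arm:
  targets:
    - [0,0,-0.15,0,1]
    - [0,0,-0.12,0,1]
    - [0,0,-0.1,0,1]
    - [0,0,-0.07,0,1]
    - [0,0,0,0,1]

```text
time: 12.95
tcp_pos: [0.465, 0.0692, 0.1859]
tool_rot: [-0.483, 0.483, 0.517, -0.516]
contact_force: [0.2, -1.0, -0.3]
opening: -0.0001
```

```bash
python3 -c "
from h import *
plan(-98.5,-78,.185)"
```

```text
t 12.95 tcp g [-100.5  -77.8] z 185.9 F [ 0.2 -1.  -0.3] open -0.0001
units x,y,z [-0.    0.02 -0.05] turn units 0.0
```

Request:
jog_arm:
  targets:
    - [0,0,-0.06,0,1]
    - [0,0,-0.06,0,1]
    - [0,0,-0.06,0,1]

```text
time: 13.32
tcp_pos: [0.472, 0.0697, 0.1859]
tool_rot: [-0.483, 0.483, 0.516, -0.516]
contact_force: [-1.0, -0.7, 1.3]
opening: -0.0002
```

Request:
jog_arm:
  targets:
    - [0,0,-0.08,0,1]
    - [0,0,-0.1,0,1]
    - [0,0,-0.12,0,1]
    - [0,0,-0.12,0,1]

```text
time: 13.82
tcp_pos: [0.4891, 0.0709, 0.1859]
tool_rot: [-0.483, 0.483, 0.516, -0.516]
contact_force: [-1.4, -0.4, -0.8]
opening: 0.0003
```

Request:
jog_arm:
  targets:
    - [0,0,-0.12,0,1]
    - [0,0,-0.12,0,1]
    - [0,0,-0.12,0,1]
    - [0,0,-0.12,0,1]
    - [0,0,-0.12,0,1]

```text
time: 14.45
tcp_pos: [0.5129, 0.0724, 0.1859]
tool_rot: [-0.483, 0.483, 0.516, -0.516]
contact_force: [-1.0, 0.1, -1.1]
opening: 0.0001
```

```bash
python3 -c "
from h import *
plan(-25.5,-78,.185)"
```

```text
t 14.45 tcp g [-52.5 -77.8] z 185.9 F [-1.   0.1 -1.1] open 0.0001
units x,y,z [-0.01  0.02 -0.67] turn units 0.0
```

Request:
jog_arm:
  targets:
    - [0,0,-0.12,0,1]
    - [0,0,-0.12,0,1]
    - [0,0,-0.12,0,1]
    - [0,0,-0.1,0,1]
    - [0,0,-0.06,0,1]

```text
time: 15.08
tcp_pos: [0.5337, 0.0738, 0.1859]
tool_rot: [-0.483, 0.483, 0.516, -0.516]
contact_force: [-1.2, -0.6, 0.6]
opening: -0.0001
```

Request:
jog_arm:
  targets:
    - [0,0,-0.06,0,1]
    - [0,0,-0.06,0,1]
    - [0,0,-0.06,0,1]

```text
time: 15.45
tcp_pos: [0.5407, 0.0743, 0.1859]
tool_rot: [-0.483, 0.483, 0.516, -0.516]
contact_force: [-0.9, -0.1, 0.8]
opening: -0.0001
```

Request:
jog_arm:
  targets:
    - [0,0,-0.06,0,1]
    - [0,0,-0.06,0,1]
    - [0,0,-0.06,0,1]

```text
time: 15.82
tcp_pos: [0.5479, 0.0748, 0.1859]
tool_rot: [-0.483, 0.483, 0.516, -0.516]
contact_force: [-0.0, -0.7, 0.9]
opening: 0.0001
```

```bash
python3 -c "
from h import *
plan(29,-78,.185)"
```

```text
t 15.82 tcp g [-17.4 -77.8] z 185.9 F [-0.  -0.7  0.9] open 0.0001
units x,y,z [-0.01  0.02 -1.16] turn units 0.0
```

Request:
jog_arm:
  targets:
    - [0,0,-0.12,0,1]
    - [0,0,-0.12,0,1]
    - [0,0,-0.12,0,1]
    - [0,0,-0.12,0,1]
    - [0,0,-0.12,0,1]

```text
time: 16.45
tcp_pos: [0.5721, 0.0764, 0.1859]
tool_rot: [-0.483, 0.483, 0.516, -0.516]
contact_force: [-1.0, -0.4, 0.6]
opening: 0.0001
```

Request:
jog_arm:
  targets:
    - [0,0,-0.12,0,1]
    - [0,0,-0.12,0,1]
    - [0,0,-0.1,0,1]
    - [0,0,-0.08,0,1]
    - [0,0,-0.06,0,1]

```text
time: 17.08
tcp_pos: [0.5911, 0.0777, 0.1859]
tool_rot: [-0.483, 0.483, 0.516, -0.516]
contact_force: [0.0, -1.4, 0.9]
opening: -0.0002
```

```bash
python3 -c "
from h import *
plan(29,-78,.185)
for n in ('scene','top'):
    p,d=arm.camera(n); p=p[:,:,::-1]; cv2.imwrite('pics/%s5.png'%n,p)
    crop(p,*( (220,150,420,300) if n=='scene' else (215,145,405,287)),4,'pics/%s5c.png'%n)
"
```

```text
t 17.07 tcp g [ 25.8 -77.7] z 185.9 F [ 0.  -1.4  0.9] open -0.0002
units x,y,z [-0.01  0.02 -0.08] turn units 0.0
```

View pics/scene5c.png

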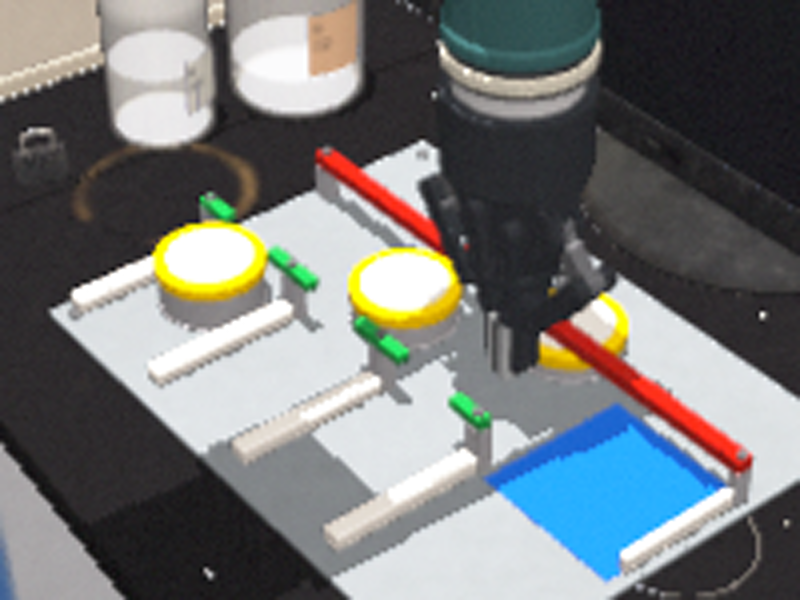

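View pics/top5c.png

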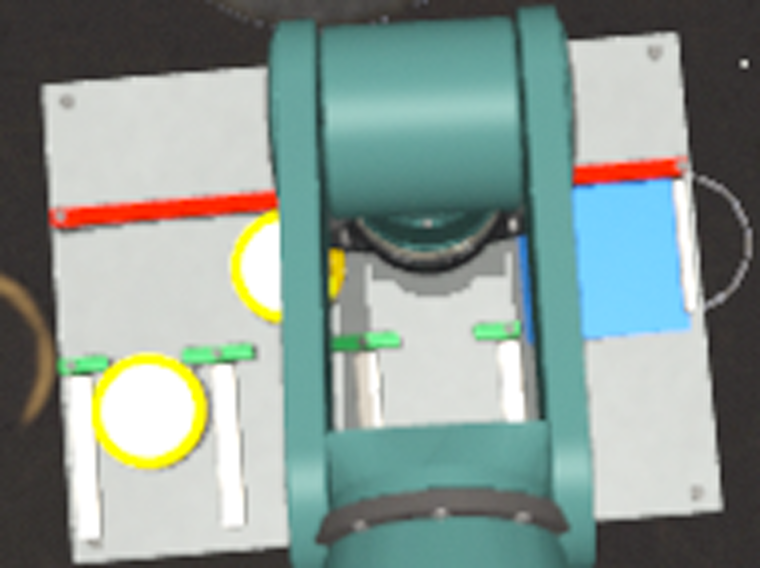

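Request:
jog_arm:
  targets:
    - [0,0,-0.06,0,1]
    - [0,0,-0.06,0,1]
    - [0,0,-0.05,0,1]
    - [0,0,-0.02,0,1]
    - [0,0,0,0,1]

```text
time: 17.8
tcp_pos: [0.5986, 0.0781, 0.1859]
tool_rot: [-0.483, 0.483, 0.516, -0.516]
contact_force: [-0.4, 0.0, -0.7]
opening: -0.0002
```

Request:
jog_arm:
  targets:
    - [0,0,0.2,0,1]
    - [0,0,0.3,0,1]
    - [0,-0.8,0,0,1]
    - [0,-0.8,0,0,1]
    - [0,-0.5,0,0,1]

```text
time: 18.42
tcp_pos: [0.578, 0.0768, 0.2719]
tool_rot: [-0.483, 0.484, 0.517, -0.516]
contact_force: [0.6, -0.0, 0.7]
opening: 0.0001
```

```bash
python3 -c "
from h import *
plan(16,0,.27)
for n in ('scene',):
    p,d=arm.camera(n); p=p[:,:,::-1]; cv2.imwrite('pics/%s6.png'%n,p)
    crop(p,*( (220,150,420,300) if n=='scene' else (215,145,405,287)),4,'pics/%s6c.png'%n)
"
```

```text
t 18.43 tcp g [ 12.7 -77.7] z 271.9 F [ 0.6 -0.   0.7] open 0.0001
units x,y,z [ 1.94  0.05 -0.08] turn units 0.0
```

View pics/scene6c.png

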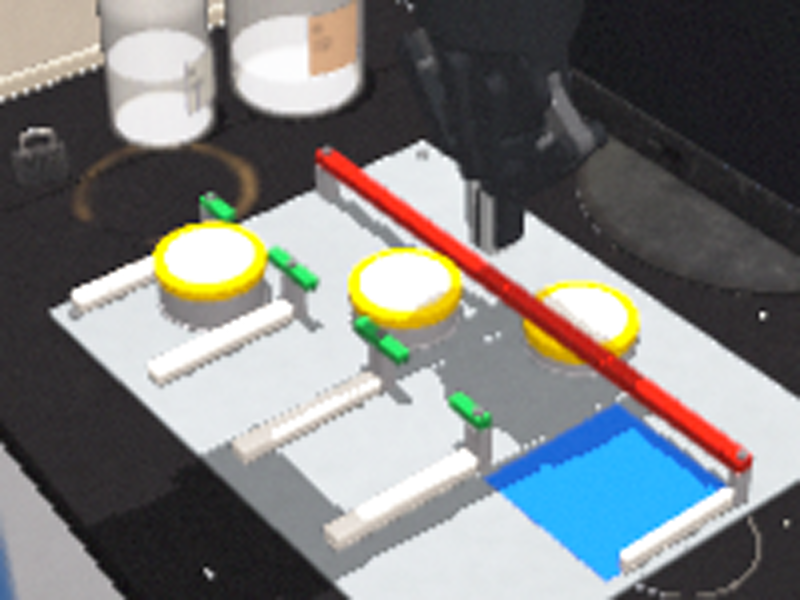

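Request:
jog_arm:
  targets:
    - [0.6,0,-0.05,0,0.5]
    - [0.7,0,-0.03,0,0]
    - [0.61,0,0,0,0]
    - [0,0.2,0,0,0]
    - [0,0,0,0,0]
  grip_force: 20

```text
time: 19.1
tcp_pos: [0.5759, 0.1526, 0.2602]
tool_rot: [0.484, -0.483, -0.515, 0.517]
contact_force: [0.1, -0.4, -0.8]
opening: 0.0853
```

```bash
python3 -c "
from h import *
plan(16,-1,.178)
for n in ('scene',):
    p,d=arm.camera(n); p=p[:,:,::-1]; cv2.imwrite('pics/%s7.png'%n,p)
    crop(p,*( (220,130,420,280) if n=='scene' else (215,145,405,287)),4,'pics/%s7c.png'%n)
"
```

```text
t 19.1 tcp g [15.6 -1.9] z 260.2 F [ 0.1 -0.4 -0.8] open 0.0853
units x,y,z [ 0.03  2.05 -0.02] turn units 0.0
```

View pics/scene7c.png

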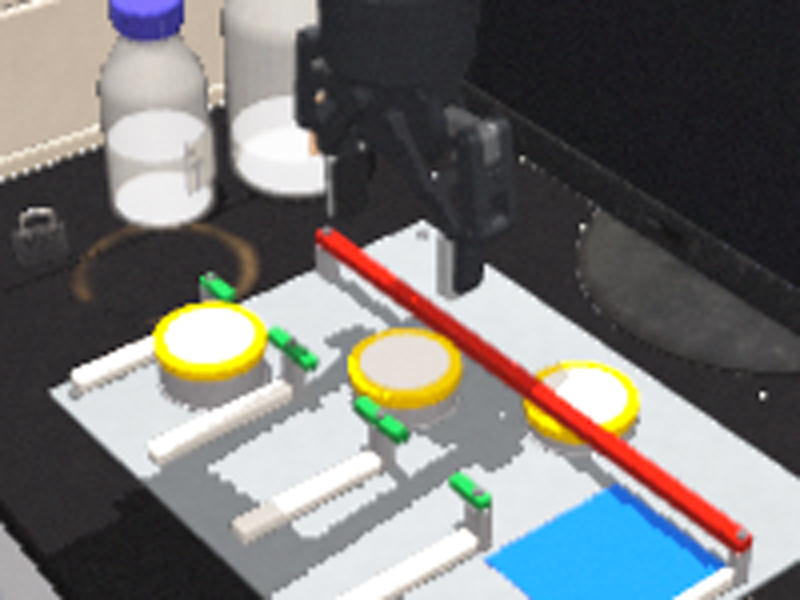

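Request:
jog_arm:
  targets:
    - [0.03,0.7,0,0,0]
    - [0,0.6,0,0,0]
    - [0,0.4,0,0,0]
    - [0,0.2,0,0,0]
    - [0,0,0,0,0]

```text
time: 19.77
tcp_pos: [0.5766, 0.1541, 0.1856]
tool_rot: [0.483, -0.483, -0.516, 0.516]
contact_force: [-0.2, -0.6, -1.0]
opening: 0.0855
```

```bash
python3 -c "
from h import *
plan(16,-1,.178)
for n in ('scene',):
    p,d=arm.camera(n); p=p[:,:,::-1]; cv2.imwrite('pics/%s8.png'%n,p)
    crop(p,*( (250,150,400,262) if n=='scene' else (215,145,405,287)),5,'pics/%s8c.png'%n)
"
```

```text
t 19.77 tcp g [16.4 -0.5] z 185.6 F [-0.2 -0.6 -1. ] open 0.0855
units x,y,z [-0.01  0.19  0.01] turn units -0.0
```

View pics/scene8c.png

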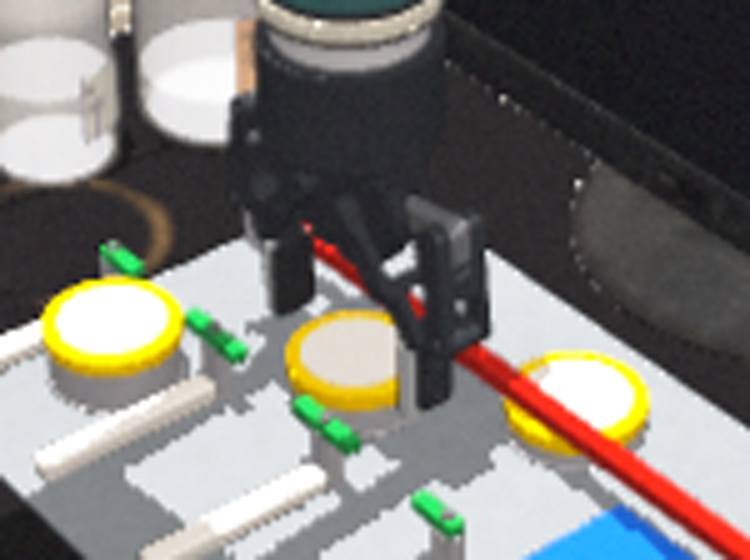

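Request:
jog_arm:
  targets:
    - [0,0.1,0,0,0]
    - [0,0.09,0,0,0]
    - [0,0,0,0,0.15]
    - [0,0,0,0,0.22]
    - [0,0,0,0,0.25]
  grip_force: 20

```text
time: 20.45
tcp_pos: [0.5766, 0.1545, 0.1785]
tool_rot: [-0.483, 0.483, 0.516, -0.516]
contact_force: [0.2, 0.7, -0.2]
opening: 0.064
```

Request:
jog_arm:
  targets:
    - [0,0,0,0,0.3]
    - [0,0,0,0,0.35]
    - [0,0,0,0,0.35]

```text
time: 20.82
tcp_pos: [0.5766, 0.1544, 0.1787]
tool_rot: [-0.483, 0.483, 0.516, -0.516]
contact_force: [-1.1, -0.4, 3.3]
opening: 0.061
```

```bash
python3 -c "
from h import *
plan(10,-10,.178)
for n in ('scene',):
    p,d=arm.camera(n); p=p[:,:,::-1]; cv2.imwrite('pics/%s9.png'%n,p)
    crop(p,*( (250,150,400,262) if n=='scene' else (215,145,405,287)),5,'pics/%s9c.png'%n)
"
```

```text
t 20.82 tcp g [16.4 -0.1] z 178.7 F [-1.1 -0.4  3.3] open 0.061
units x,y,z [-0.25  0.02  0.16] turn units 0.0
```

View pics/scene9c.png

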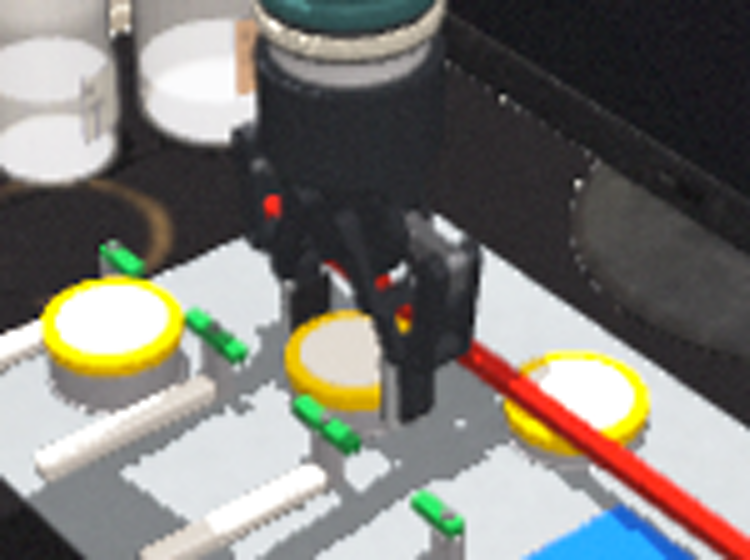

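Request:
jog_arm:
  targets:
    - [0,0,0.06,0,0.35]
    - [-0.05,0,0.06,0,0.35]
    - [-0.1,0,0.05,0,0.35]
    - [-0.12,0,0,0,0.35]
    - [-0.12,0,0,0,0.35]

```text
time: 21.5
tcp_pos: [0.5708, 0.1384, 0.1787]
tool_rot: [-0.483, 0.483, 0.517, -0.516]
contact_force: [0.1, 3.4, 4.0]
opening: 0.061
```

```bash
python3 -c "
from h import *
plan(9.5,-161,.1787)
for n in ('scene',):
    p,d=arm.camera(n); p=p[:,:,::-1]; cv2.imwrite('pics/%s10.png'%n,p)
    crop(p,*( (250,150,400,262) if n=='scene' else (215,145,405,287)),5,'pics/%s10c.png'%n)
"
```

```text
t 21.5 tcp g [  9.6 -15.8] z 178.7 F [0.1 3.4 4. ] open 0.061
units x,y,z [-3.63 -0.    0.  ] turn units 0.0
```

View pics/scene10c.png

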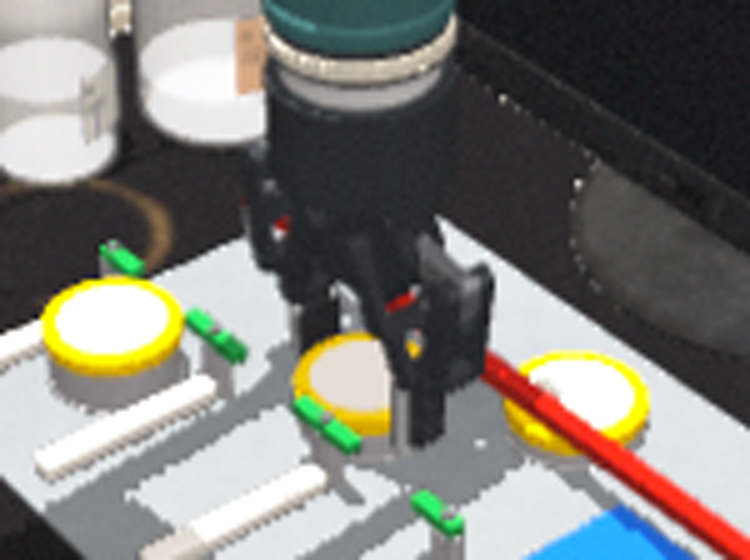

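Request:
jog_arm:
  targets:
    - [-0.12,0,0,0,0.35]
    - [-0.12,0,0,0,0.35]
    - [-0.12,0,0,0,0.35]
    - [-0.12,0,0,0,0.35]

```text
time: 22.05
tcp_pos: [0.5723, 0.1191, 0.1786]
tool_rot: [-0.483, 0.483, 0.517, -0.516]
contact_force: [0.6, 3.1, 5.0]
opening: 0.0614
```

Request:
jog_arm:
  targets:
    - [-0.12,0,0,0,0.35]
    - [-0.12,0,0,0,0.35]
    - [-0.12,0,0,0,0.35]
    - [-0.12,0,0,0,0.35]
    - [-0.12,0,0,0,0.35]

```text
time: 22.68
tcp_pos: [0.5738, 0.0952, 0.1787]
tool_rot: [-0.483, 0.483, 0.517, -0.516]
contact_force: [-0.9, 3.3, 5.0]
opening: 0.0612
```

```bash
python3 -c "
from h import *
plan(9.5,-161,.1787)"
```

```text
t 22.68 tcp g [  9.7 -59.1] z 178.7 F [-0.9  3.3  5. ] open 0.0612
units x,y,z [-2.55 -0.    0.01] turn units 0.0
```

Request:
jog_arm:
  targets:
    - [-0.12,0,0,0,0.35]
    - [-0.12,0,0,0,0.35]
    - [-0.12,0,0,0,0.35]
    - [-0.12,0,0,0,0.35]
    - [-0.12,0,0,0,0.35]

```text
time: 23.3
tcp_pos: [0.5754, 0.0712, 0.1786]
tool_rot: [-0.483, 0.483, 0.517, -0.516]
contact_force: [-1.2, 4.2, 5.8]
opening: 0.0611
```

Request:
jog_arm:
  targets:
    - [-0.12,0,0,0,0.35]
    - [-0.12,0,0,0,0.35]
    - [-0.12,0,0,0,0.35]
    - [-0.12,0,0,0,0.35]
    - [-0.12,0,0,0,0.35]

```text
time: 23.92
tcp_pos: [0.577, 0.0473, 0.1787]
tool_rot: [-0.483, 0.483, 0.517, -0.516]
contact_force: [0.2, 3.3, 5.8]
opening: 0.0612
```

Request:
jog_arm:
  targets:
    - [-0.12,0,0,0,0.35]
    - [-0.12,0,0,0,0.35]
    - [-0.12,0,0,0,0.35]
    - [-0.12,0,0,0,0.35]
    - [-0.12,0,0,0,0.35]

```text
time: 24.55
tcp_pos: [0.5785, 0.0234, 0.1787]
tool_rot: [-0.483, 0.483, 0.517, -0.516]
contact_force: [-0.1, 4.2, 5.5]
opening: 0.0611
```

```bash
python3 -c "
from h import *
plan(9.5,-161,.1787)
for n in ('scene',):
    p,d=arm.camera(n); p=p[:,:,::-1]; cv2.imwrite('pics/%s11.png'%n,p)
    crop(p,*( (260,150,440,285) if n=='scene' else (215,145,405,287)),4.4,'pics/%s11c.png'%n)
"
```

```text
t 24.55 tcp g [   9.7 -131.1] z 178.7 F [-0.1  4.2  5.5] open 0.0611
units x,y,z [-0.75 -0.    0.01] turn units 0.0
```

View pics/scene11c.png

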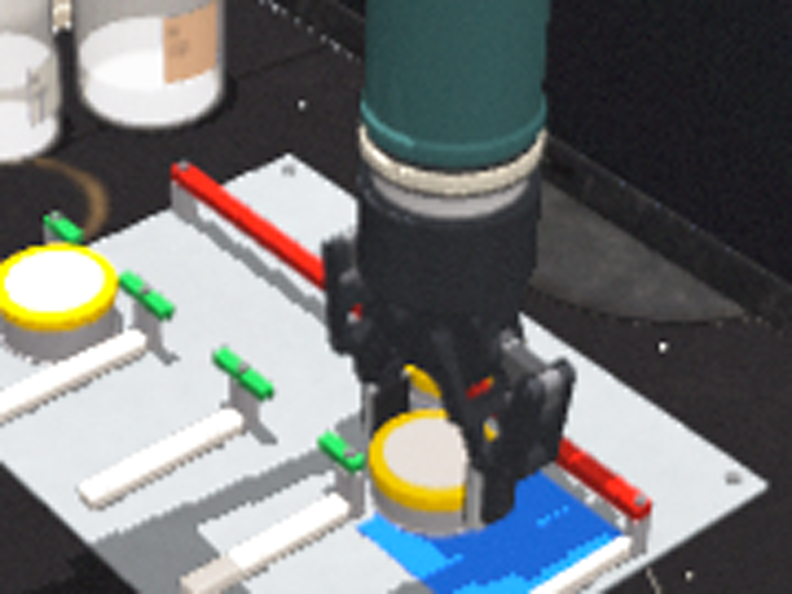

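Request:
jog_arm:
  targets:
    - [-0.12,0,0,0,0.35]
    - [-0.12,0,-0.02,0,0.35]
    - [-0.12,0,-0.02,0,0.35]
    - [-0.12,0,0,0,0.35]
    - [-0.1,0,0,0,0.35]

```text
time: 25.22
tcp_pos: [0.5816, 0.0004, 0.1787]
tool_rot: [-0.483, 0.483, 0.517, -0.516]
contact_force: [-0.7, 4.6, 6.3]
opening: 0.061
```

Request:
jog_arm:
  targets:
    - [-0.08,0,0,0,0.35]
    - [-0.06,0,0,0,0.35]
    - [-0.03,0,0,0,0.35]
    - [0,0,0,0,0.35]

```text
time: 25.72
tcp_pos: [0.5821, -0.0065, 0.1787]
tool_rot: [-0.483, 0.483, 0.516, -0.516]
contact_force: [0.1, 2.9, 6.3]
opening: 0.0611
```

```bash
python3 -c "
from h import *
plan(11.5,-161,.1787)
for n in ('scene',):
    p,d=arm.camera(n); p=p[:,:,::-1]; cv2.imwrite('pics/%s12.png'%n,p)
    crop(p,*( (280,170,430,285) if n=='scene' else (215,145,405,287)),5,'pics/%s12c.png'%n)
"
```

```text
t 25.73 tcp g [  11.3 -161.1] z 178.7 F [0.1 2.9 6.3] open 0.0611
units x,y,z [ 0.   -0.   -0.01] turn units 0.0
```

View pics/scene12c.png

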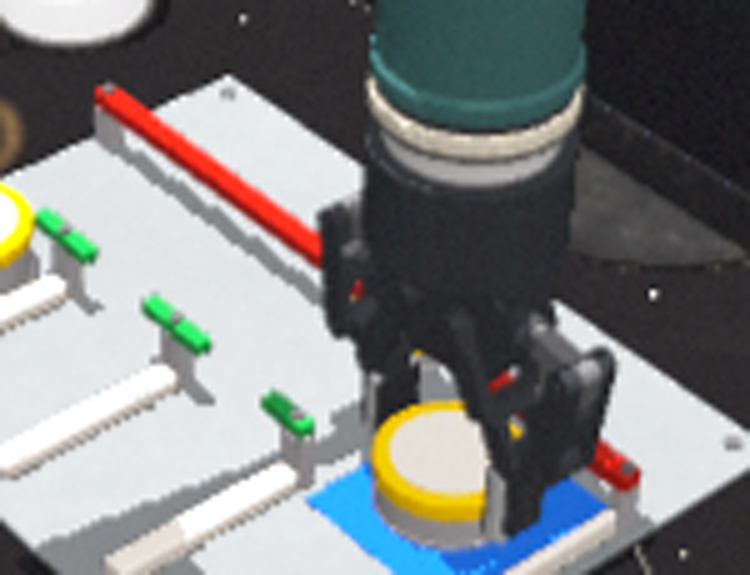

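Request:
jog_arm:
  targets:
    - [0,0,0,0,0.26]
    - [0,0,0,0,0.22]
    - [0,0,0,0,0.22]
    - [0,-0.2,0,0,0.22]
    - [0,-0.4,0,0,0.22]

```text
time: 26.4
tcp_pos: [0.5817, -0.0064, 0.2023]
tool_rot: [0.484, -0.483, -0.516, 0.517]
contact_force: [0.6, -0.7, -0.8]
opening: 0.0669
```

Request:
jog_arm:
  targets:
    - [0,-0.6,0,0,0.22]
    - [0,-0.6,0,0,0.5]
    - [0.5,0,0,0,1]
    - [0.6,0,0,0,1]
    - [0.4,0,0,0,1]

```text
time: 27.02
tcp_pos: [0.5775, 0.0554, 0.2497]
tool_rot: [0.483, -0.482, -0.516, 0.517]
contact_force: [0.3, 0.7, 0.2]
opening: -0.0003
```

```bash
python3 -c "
from h import *
plan(11.5,-108,.185)
for n in ('scene','top'):
    p,d=arm.camera(n); p=p[:,:,::-1]; cv2.imwrite('pics/%s13.png'%n,p)
    crop(p,*( (220,150,430,295) if n=='scene' else (215,145,405,287)),3.8,'pics/%s13c.png'%n)
"
```

```text
t 27.02 tcp g [ 10.8 -99. ] z 249.7 F [0.3 0.7 0.2] open -0.0003
units x,y,z [-0.23  1.62 -0.02] turn units 0.02
```

View pics/scene13c.png

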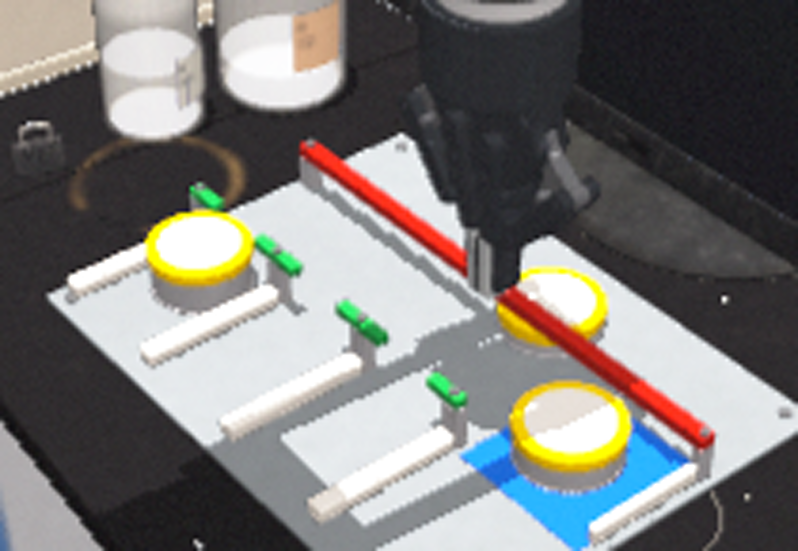

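View pics/top13c.png

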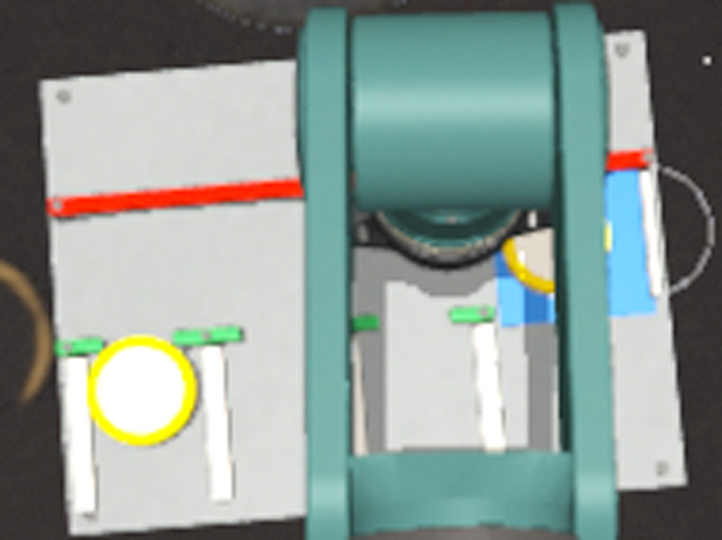

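Request:
jog_arm:
  targets:
    - [-0.1,0.6,0,0.02,1]
    - [0,0.6,0,0,1]
    - [0,0.4,0,0,1]
    - [-0.1,0,0,0,1]
    - [-0.1,0,0,0,1]

```text
time: 27.75
tcp_pos: [0.5793, 0.0411, 0.1871]
tool_rot: [-0.483, 0.484, 0.516, -0.515]
contact_force: [-0.2, 0.4, 0.8]
opening: -0.0002
```

```bash
python3 -c "
from h import *
plan(11.5,-123.5,.185)"
```

```text
t 27.75 tcp g [  11.7 -113.4] z 187.1 F [-0.2  0.4  0.8] open -0.0002
units x,y,z [-0.25  0.05  0.  ] turn units -0.02
```

Request:
jog_arm:
  targets:
    - [-0.07,0,0,0,1]
    - [-0.07,0,0,0,1]
    - [-0.06,0,0,0,1]
    - [-0.05,0,0,0,1]
    - [0,0,0,0,1]

```text
time: 28.38
tcp_pos: [0.5795, 0.0314, 0.1863]
tool_rot: [0.484, -0.484, -0.516, 0.516]
contact_force: [1.3, 0.3, 0.4]
opening: -0.0002
```

Request:
jog_arm:
  targets:
    - [0.2,0,0,0,1]
    - [0.1,-0.6,0,0,1]
    - [0,-0.9,0,0,1]
    - [0,-0.9,0.5,0,1]
    - [0,-0.5,0.9,0,1]

```text
time: 29.0
tcp_pos: [0.5231, 0.0403, 0.3046]
tool_rot: [-0.483, 0.485, 0.517, -0.515]
contact_force: [0.8, -0.3, 0.8]
opening: 0.0
```

Request:
jog_arm:
  targets:
    - [0,0,1,0,1]
    - [0,0,1,0,1]
    - [0,0,1,0,1]
    - [0,0,1,0,1]
    - [0,0,0.5,0,1]

```text
time: 29.62
tcp_pos: [0.3413, 0.0286, 0.3019]
tool_rot: [0.484, -0.484, -0.516, 0.516]
contact_force: [0.1, 0.2, 0.6]
opening: 0.0002
```

```bash
python3 -c "
from h import *
plan(11.5,-123.5,.185)
for n in ('scene','top'):
    p,d=arm.camera(n); p=p[:,:,::-1]; cv2.imwrite('pics/%s14.png'%n,p)
    crop(p,*( (220,150,430,295) if n=='scene' else (215,145,405,287)),3.8,'pics/%s14c.png'%n)
"
```

```text
t 29.62 tcp g [-226.6 -110.2] z 301.9 F [0.1 0.2 0.6] open 0.0002
units x,y,z [-0.33  2.92 -5.96] turn units -0.01
```

View pics/scene14.png

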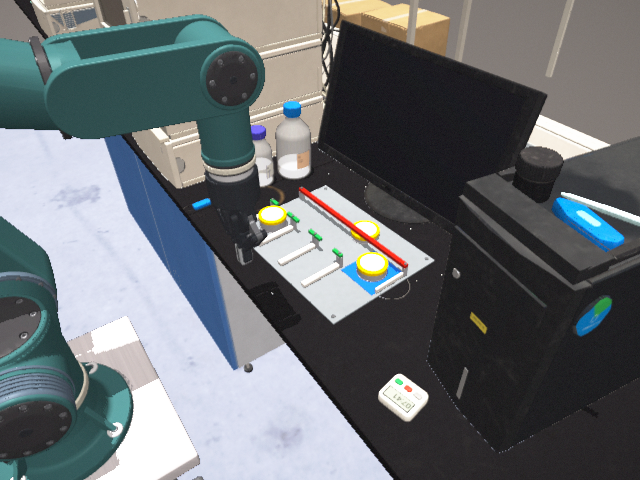

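View pics/top14c.png

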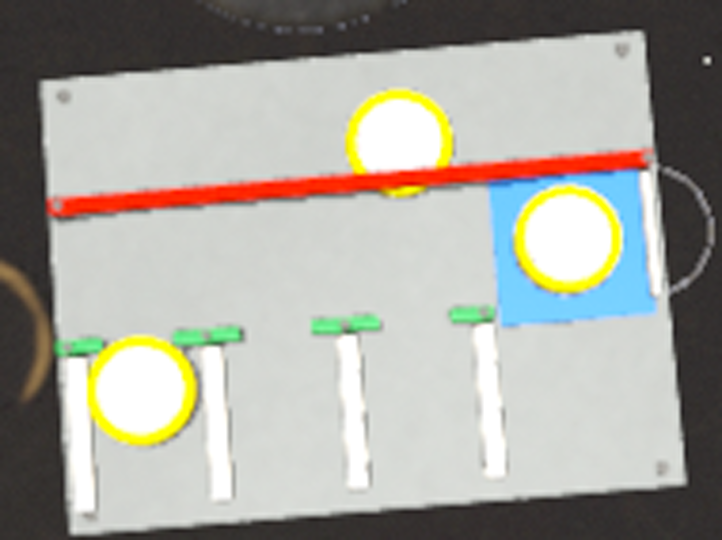

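```bash
python3 -c "
from h import *
f=lambda a:np.array(a)/3.8+[215,145]-.37
for c,z in (((142,390),.034),((567,239),.028),((400,141),.022)): print(w2g(ray('top',f(c),z)[0]).round(1))
print(arm.job_done())"
```

```text
[-56.9  77.9]
[   9.2 -167.2]
[ 74.4 -77.6]
the job is handed in; nothing more can be done
None
```

I tried all three tins on the gauge, slid the one that stopped at red onto the blue pad, and handed the job in at about 29.7 s. The hand-in reports no verdict.

| Lane | What the gauge showed | Final position in gauge x, y (mm), from the top camera |
|---|---|---|
| Left | Tall tin: stopped at green, about 5 N at the tool | (-57, 78) |
| Middle | 24 mm tin: passed green, stopped at red, about 5 N at the tool | On the pad at (9, -167), about 5 mm from its centre |
| Right | Low tin: passed both | Under the bar at (74, -78), about 27 mm past its front face |

- **Sideways slide:** The low tin's back edge still stuck out into the path along the bar. I gripped the 24 mm tin lightly and slid it about 7 mm clear of the bar to pass, so it did not run in contact with the bar. After letting go, I nudged it closer to the pad's centre with closed fingers.
- **Last checks:** In the last pictures all three tins stand flat, nothing looks disturbed and the arm is clear. I did not measure the bystanders' positions, and the arm partly hid the violet bottle and fully hid the binder clip in the last scene view.
- **Disagreement:** The two cameras put the gauge about 3 mm apart in x, so I worked with a position between the two. Contact at the gate and the bar then came within about 1–2 mm of where I expected it.

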